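# Park the camera carriage at the index clip

## Robot

A 6-joint arm with a two-finger parallel gripper is mounted at the origin on the work surface. World frame = base frame: x ahead of the robot, y to its left, z up, the work surface at z = 0. Lengths are in mm, angles in degrees, forces in N, time in s.
With the tool pointing down it reaches from about 275 to 975 mm from the base axis. Payload 8.4 kg.
Tool frame: the origin (TCP) lies between the finger pads, 19 mm behind the fingertips; this is the grasp point; z points along the fingers, y is the line along which they close (so a half turn about z gives the same grasp; the last joint's range is limited). The gripper opens to 92 mm and grips with 3 to 60 N. Pads are 20 mm wide; open, the fingers measure 128 mm over their backs; the gripper's body (75 mm by 189 mm) begins 69 mm behind the grasp point.
Start: joints at [76.582, 20.225, 93.587, -0, 66.188, -0.138], TCP at [143.579, 608.287, 233.283] pointing down, gripper open.
Joint ranges: [-150.9, 150.9], [-52.94, 120.26], [3.33, 152.33], [-74.26, 254.26], [0, 154.13], [-172.89, 172.89]. Speed limits (degrees/s): [127.2, 127.2, 159.86, 180, 180, 180].

## Interface

Orientations are given as [roll, pitch, yaw] about the fixed x, y, z axes, in that order (R = Rz(yaw) Ry(pitch) Rx(roll)).
In Python, from bench import sense, read_camera, job_done gives the robot as it stands.
- The arm moves only by the tool servo_tool, never from a script. Its argument "plan" is a list that holds one entry, the list of rows, each a list of 6 numbers: the shift along the world's x, y, z in units of 40 mm (1.0 is 40 mm), then the turn, a rotation vector about the world's x, y, z in units of 6 degrees (1.0 is 6 degrees). In form: [[[dx, dy, dz, ax, ay, az], ...]]. A call has 1 to 12 rows; each row shifts and turns the commanded pose from where the row before left it; what a row does not reach is not made up. A row lasts 1/12 s, in which the tool goes at most 41.7 mm and 7.16 degrees, less where a joint would pass 70% of its speed; a pose out of reach is approached as far as the arm can. A call is refused whole if a number of a shift passes 1 or a number of a turn 1, either way. A call with a gripper value outside its range is refused whole. "fingers" is the finger opening in mm, from 0 to 91.9, set as the call begins (left out, the last holds). The fingers move at their own pace and stop on an object; "squeeze" is the grip in N (left out, the last holds). Time passes only in rows, so rows that do not move let the fingers close. It gives the time, the measured TCP pose, the force, the opening and the grip force at its end, in the units of the state.
- sense(): the state, without advancing time (a new reading comes with each control period).
- read_camera(name): name is "side" or "top"; returns a dict with "img" (480x640x3 uint8, red, green, blue), "camera_matrix" (3x3 intrinsics, pixels), "eye" and "attitude" of the camera in the world. Camera axes: x right, y down, z forward; pixel columns grow to the right and rows downward; lengths in mm; the calibration is good to about 2 mm. A picture is of the moment at which its call begins. There is no depth.
- job_done(): hands the job in; it is judged then, once.
The state is a dict: "time_s": time; "joint_pos": joint angles; "dq": joint speeds; "tau": joint torques, N m; "tcp_pos": TCP position; "orientation": TCP orientation; "contact_force": force on the tool from outside, world axes, zero at the start; "torque": the same for the moment, N m; "grip_width": finger opening in mm; "grip_force": force on a finger pad.
Only numpy, scipy, OpenCV 4.12 (cv2) and the standard library are available. Lean on these libraries where they do the work, as an engineer would, in place of code of your own. Each camera call takes 0.05 s, during which the arm holds its last target. There are 200 camera calls.

## Task

Slide the camera carriage along its rail until its index tongue stands level with the upright fin of the index clip, and leave it there standing still and untouched for a few seconds. The carriage runs almost without friction and coasts: touch it only on the inner faces of the two sprung rubber pads, by reaching into the open well between them, push it off with one pad and brake it with the other, and never let it run into either end stop. Leave the mug and the plant alone.

Things in the scene. Friction and masses are not known exactly. Their poses are not given: they have to be found in the camera images.
- slider: Tabletop camera slider fixed to the desk (top z = 0): aluminium bed 280 mm (x) by 920 mm (y) by 12 mm, two steel rods along y, a black end stop 18 mm thick at each end. Origin on the desk under the middle of the carriage's travel; x away from the robot (turned by up to 0.1 rad), y along the rail, z up.
- carriage (a joint): Position in m of the carriage along the slider's y axis: 0 in the middle of the rail, positive to +y; it strikes the end stops at +0.255 and -0.255 (within 1.5 mm counts). Moving mass with camera and pads about 0.9 kg (hidden, 0.65 to 1.2). Rolling friction 0.0025 N, viscous drag 0.03 N s/m: it coasts for many seconds.
- deck (a point): The carriage's body, not to be touched: grey painted deck 200 mm (x) by 350 mm (y), top 57 mm above the desk; a grey pad housing at each y end (110 mm wide in x, 35 mm in y, top at 117 mm); a black camera, 112 mm long, top at 115 mm, on the far side from x = +53 mm on. This point lies at desk level, at (0, carriage, 0) of the slider, same axes.
- well (a point): Middle of the open well on the deck between the two pads, on the deck surface (57 mm above the desk), 30 mm to -x of the point deck. The pads' inner faces stand 100 mm to +y and 100 mm to -y of it when relaxed, with nothing between them. The camera begins 83 mm to +x of this point; the -x side is open.
- pad_left (a joint): Compression in m of the pad at the +y end of the well: a black rubber block, face 100 mm wide (x), 61 to 111 mm above the desk, on a spring: 0 relaxed, 0.035 fully in (towards +y), which pushes the carriage to +y. Spring 40 N/m (1 N gives 25 mm), hardly damped: the carriage bounces off a finger held still. Press only its inner face, TCP below 0.12 m, not its top.
- pad_right (a joint): The same for the pad at the -y end of the well (same size, height and 40 N/m spring): 0 relaxed, 0.035 fully pressed in (towards -y), which pushes the carriage to -y.
- index (a point): Tip of the dark steel index tongue, 30 mm wide with a pointed nose, in the middle of the deck's far edge (away from the robot, below the lens), 55 mm above the desk, 131 mm to +x of the point deck and at the same y.
- mark_clip: Index clip, fixed on the bed's far ledge: a dark steel foot 26 x 34 x 16 mm with an upright thin fin (22 mm in x, 8 mm thick in y, top 50 mm above the foot's underside) in its middle. Origin centre of its underside, 12 mm above the desk; axes as the slider's. It may stand in the left or in the right half of the rail.
- mark (a point): Top of the fin's edge that faces the carriage: the carriage is parked when index has the same position as this point along the slider's y axis (the tongue stays about 6 mm away from it in x).
- spare_clip: A parked cable clip on the same ledge, on the other half of the rail: a low round disc 28 mm across and 12 mm high without a fin. Not the mark.
- mug: White mug 82 mm wide, 95 mm high, beyond the slider. Origin centre of its underside.
- plant_pot: White pot 76 mm wide, 65 mm high, with leaves to about 120 mm, beyond the slider. Origin centre of its underside.

How it is judged (in metres and radians):
On the way:
1. the carriage stands still at the index clip (within 12 mm along the rail, slower than 15 mm/s) with the robot off it, for 3 s (y of index in the frame of mark_clip between -0.012 and 0.012 m and velocity of joint carriage between -0.015 and 0.015 m/s and contact force between each of the fingers, the arm and slider below 0.1 N), for 3 s.
At the end, for the whole second after the job is handed in: The carriage's index tongue is within 12 mm of the index clip's fin along the rail, the carriage moves slower than 15 mm/s, and nothing of the robot touches the slider or the carriage; this has been so for at least 3 s (all of step 1).
It fails at once if the carriage strikes an end stop of the slider (value of joint carriage above 0.2535 m or value of joint carriage below -0.2535 m).
It fails at once if the robot touches the carriage elsewhere than on its two pads (deck, pad housings or camera) (contact force between any of the fingers, the arm and carriage_c0 above 1 N or contact force between any of the fingers, the arm and carriage_c1 above 1 N or contact force between any of the fingers, the arm and carriage_c2 above 1 N or contact force between any of the fingers, the arm and carriage_c3 above 1 N or contact force between any of the fingers, the arm and carriage_c4 above 1 N).
It fails at once if a pad is pressed on its top instead of its inner face (height (world z) of the grasp point above 0.122 m and (contact force between the fingers and pad_left above 0.5 N or contact force between the fingers and pad_right above 0.5 N)).
It fails at once if the mug or the plant pot is disturbed (distance of any of mug, plant_pot from where it was at the start of the episode above 0.02 m).
It also fails if it takes over 35 s, if anything falls off the work surface, if the arm or the gripper's body presses on something with over 40 N, if the wrist force passes 120 N, or if a joint passes its speed limit or range.

## Working session

There is one attempt and no reset: what is moved stays moved. The work goes in short steps, Python scripts to look and compute and a tool call to move; the robot and the scene stay as the last step left them, time stands still between calls to the robot, and variables do not carry over. Pictures are saved under pics/ and viewed, at most 10 in all, crops included, and the job is handed in when it is done.

Besides the shell and the picture viewer there is one more tool, called after ">>>" as name(argument=value, ...) on one line, values as JSON. servo_tool: Moves the arm, as the interface text tells. Its arguments: {"type":"object","properties":{"plan":{"type":"array","items":{"type":"array","items":{"type":"array","items":{"type":"number"}}}},"fingers":{"type":"number"},"squeeze":{"type":"number"}},"required":["plan"]}

```bash
mkdir -p pics; ls; python3 - <<'E'
from bench import sense, read_camera
import cv2,json
print(sense())
for n in("side","top"):
    r=read_camera(n); cv2.imwrite(f"pics/{n}0.png",r["img"][:,:,::-1]); print(n,r["camera_matrix"],r["eye"],r["attitude"])
print(sense()["time_s"])
E
```

```text
pics
{'time_s': 0.0, 'joint_pos': array([ 7.65806466e+01,  2.02610834e+01,  9.36291368e+01,  2.31761459e-03,
        6.61880278e+01, -1.35545440e-01]), 'dq': array([-0.03799191, -0.05449925,  0.02560052,  0.11987208,  0.03523032,
        0.02352698]), 'tau': array([-4.37085146e-04, -5.93842435e+01, -3.34218049e+01,  6.96534547e-02,
        2.36914476e-02, -1.00845482e-04]), 'tcp_pos': array([143.46628841, 607.82513484, 232.57852313]), 'orientation': array([-1.79921757e+02, -2.30415463e-03,  1.66715253e+02]), 'contact_force': array([0.0418427 , 1.10637574, 0.26879453]), 'torque': array([-0.04300639,  0.00415291,  0.01504993]), 'grip_force': 0.0, 'grip_width': 92.00578671262208}
side [[442.61879117   0.         308.86412865]
 [  0.         442.61879117 243.170075  ]
 [  0.           0.           1.        ]] [451.38386439 411.16291821 524.87846004] [-133.40719947   -1.00149974 -155.08016176]
top [[443.88094269   0.         308.12141186]
 [  0.         443.88094269 234.21341496]
 [  0.           0.           1.        ]] [562.68333131 -20.12427184 715.06896382] [-175.08658737    2.68057363  -89.47424759]
0.1
```

View pics/side0.png

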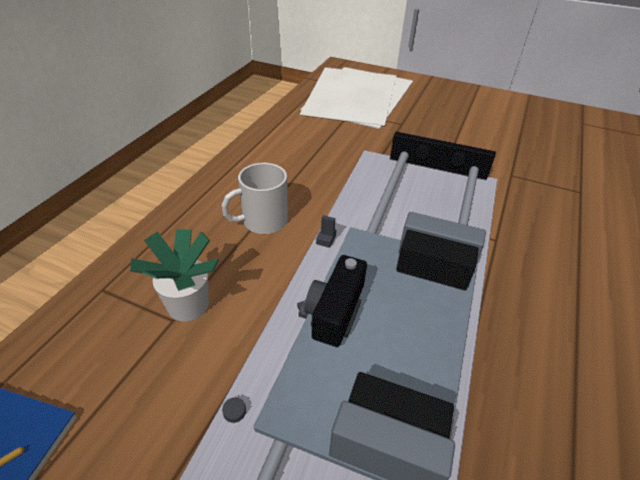

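View pics/top0.png

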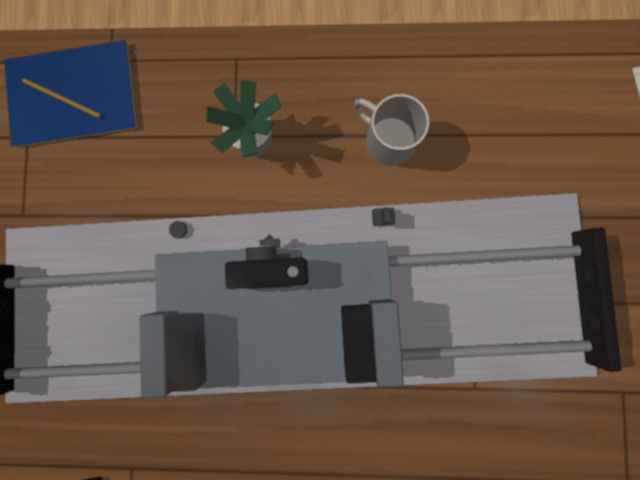

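The side view shows the fin clip at about (327,232), the tongue at (303,310) and the disc at (234,409). In the top view the fin clip is at (384,216), the tongue nose at (268,238), the disc at (178,230), and the deck corners are at (155,255) and (387,241). I'll enlarge these for exact pixels.

```bash
cat > h.py <<'E'
import numpy as np, cv2
from scipy.spatial.transform import Rotation as R
from bench import sense, read_camera
def ray(r,p):
    d=np.linalg.inv(r["camera_matrix"])@[p[0],p[1],1]
    return np.array(r["eye"]),R.from_euler("xyz",r["attitude"],degrees=True).as_matrix()@d
def onz(r,p,z):
    e,d=ray(r,p); return e+d*(z-e[2])/d[2]
def tri(r1,p1,r2,p2):
    e1,d1=ray(r1,p1);e2,d2=ray(r2,p2)
    s=np.linalg.lstsq(np.c_[d1,-d2],e2-e1,rcond=None)[0]
    a=e1+s[0]*d1;b=e2+s[1]*d2
    return (a+b)/2,np.linalg.norm(a-b)
E
python3 - <<'E'
from h import *
t=read_camera("top");s=read_camera("side")
for n,(x,y) in dict(a=(5,228),b=(578,194),c=(597,375),d=(5,402)).items(): print(n,onz(t,(x,y),12).round(1))
for n,(x,y) in dict(deck1=(155,255),deck2=(387,241)).items(): print(n,onz(t,(x,y),57).round(1))
print('fin',tri(t,(384,210),s,(328,218)),'tongue',tri(t,(268,237),s,(300,310)))
T=t["img"][:,:,::-1];S=s["img"][:,:,::-1]
c=lambda I,x,y,w,h,k:cv2.resize(I[y:y+h,x:x+w],None,fx=k,fy=k,interpolation=cv2.INTER_NEAREST)
a=c(T,240,190,160,60,5);b=np.hstack([c(S,280,200,80,60,5),c(S,280,280,80,60,5)])
cv2.imwrite("pics/crop.png",np.vstack([a,b]))
E
```

```text
a [630.6 513.   12. ]
b [ 688.  -407.3   12. ]
c [ 412.5 -423.7   12. ]
d [352.5 493.6  12. ]
deck1 [586.4 242.1  57. ]
deck2 [ 609.6 -105.4   57. ]
fin (array([ 650.89174788, -101.5217257 ,   63.25510766]), np.float64(8.06873756842827)) tongue (array([614.23050034,  72.55575244,  44.38179715]), np.float64(2.7195848159981924))
```

View pics/crop.png

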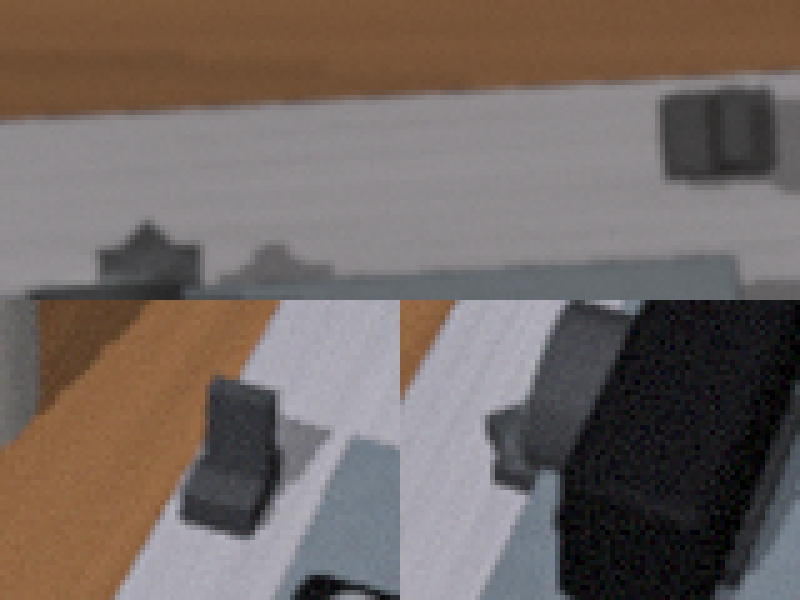

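The crop shows the tongue nose at top (269.6,234.4) and side (297.4,303). The fin's top +y edge is at side (322.6,215.6)–(335.4,218), and the clip foot spans columns 372.4–395 in the top view.

```bash
python3 - <<'E'
from h import *
t=read_camera("top");s=read_camera("side")
th=0.065;u=np.array([-np.sin(th),np.cos(th),0]);v=np.array([np.cos(th),np.sin(th),0])
O=np.array([520.9,43.9,0])
def q(n,p): print(n,np.round(p,1),'slider xy',round((p-O)@v,1),round((p-O)@u,1))
q('nose top',onz(t,(269.6,234.4),55));q('nose side',onz(s,(297.4,303),55))
p,e=tri(t,(269.6,234.4),s,(297.4,303));q('nose tri',p);print(e)
q('fin edge far',onz(s,(322.6,215.6),62));q('fin edge near',onz(s,(335.4,218),62))
q('foot L',onz(t,(372.4,217),28));q('foot R',onz(t,(395,216),28))
q('finTopNear',onz(t,(387.4,225),62))
q('deck far +y',onz(t,(155,255),57));q('deck far -y',onz(t,(387,241),57))
# tops of pads: left pad inner top edge z=111, side camera too
q('padR top inner',onz(t,(343,306),111));q('padR top inner2',onz(t,(345,382),111))
q('padL inner top (side)',onz(s,(349,403),111))
q('padR face bottom(side)',onz(s,(398,270),61));
E
```

```text
nose top [618.6  69.2  55. ] slider xy 99.2 18.8
nose side [617.6  70.6  55. ] slider xy 98.3 20.4
nose tri [618.5  69.3  53.2] slider xy 99.1 19.0
0.5056464019908842
fin edge far [ 657.7 -105.3   62. ] slider xy 126.8 -157.7
fin edge near [ 636.6 -108.9   62. ] slider xy 105.5 -159.9
foot L [648.8 -86.9  28. ] slider xy 119.1 -138.8
foot R [ 650.5 -121.7   28. ] slider xy 118.6 -173.6
finTopNear [ 632.8 -105.5   62. ] slider xy 101.9 -156.3
deck far +y [586.4 242.1  57. ] slider xy 78.2 193.5
deck far -y [ 609.6 -105.4   57. ] slider xy 78.8 -154.7
padR top inner [517.8 -39.2 111. ] slider xy -8.5 -82.7
padR top inner2 [418.2 -42.1 111. ] slider xy -108.0 -79.1
padL inner top (side) [496.9 202.  111. ] slider xy -13.7 159.3
padR face bottom(side) [511.5 -42.3  61. ] slider xy -14.9 -85.4
```

>>> servo_tool(plan=[[[0.45,-0.8,0,0,0,0.2],[0.45,-0.8,0,0,0,0.2],[0.45,-0.8,0,0,0,0.2],[0.45,-0.8,0,0,0,0.2],[0.45,-0.8,0,0,0,0.2],[0.45,-0.8,0,0,0,0.2],[0.45,-0.8,0,0,0,0.2],[0.45,-0.8,0,0,0,0.2],[0.45,-0.8,0,0,0,0.2],[0.45,-0.8,0,0,0,0.2],[0.45,-0.8,0,0,0,0.2],[0.45,-0.8,0,0,0,0.2]]], fingers=91.9)

```text
time_s: 1.3
tcp_pos: [360.1, 222.7, 233.5]
orientation: [180.0, 0.0, -178.8]
contact_force: [1.0, 0.2, -0.1]
grip_width: 91.8
grip_force: 0.0
```

>>> servo_tool(plan=[[[0.5,-0.8,0,0,0,0.1],[0.5,-0.8,0,0,0,0.1],[0.5,-0.8,0,0,0,0.1],[0.5,-0.8,0,0,0,0.1],[0.5,-0.8,0,0,0,0],[0,-0.1,0,0,0,0],[0,0,0,0,0,0]]])

```text
time_s: 1.88
tcp_pos: [460.1, 58.6, 233.2]
orientation: [-180.0, -0.0, -176.7]
contact_force: [-0.5, 0.5, 0.0]
grip_width: 92.0
grip_force: 0.0
```

```bash
python3 - <<'E'
from h import *
s=read_camera("side");t=read_camera("top")
cv2.imwrite("pics/s1.png",np.vstack([s["img"][100:,:,::-1][:300],t["img"][180:420,:,::-1]]))
E
```

```text
(no output)
```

View pics/s1.png

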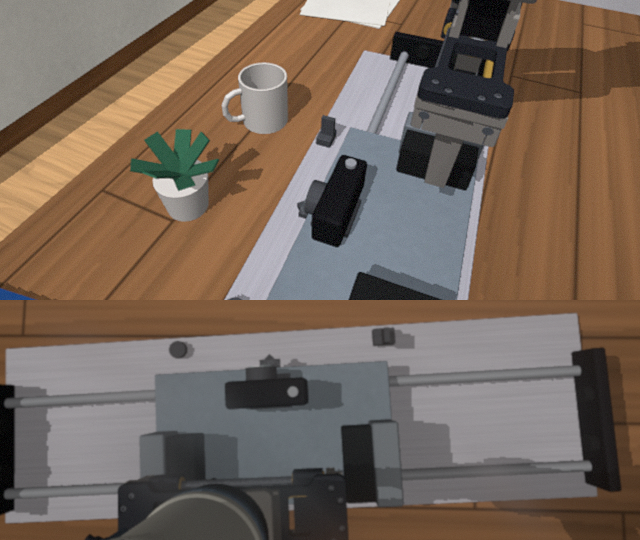

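The gripper hangs above the well and the tongue and fin stay visible: nose (269,~237) and fin (384,~217) in top pixels. Next is a deck-edge tracker.

```bash
cat >> h.py <<'E'
th=0.066;u=np.array([-np.sin(th),np.cos(th),0]);v=np.array([np.cos(th),np.sin(th),0]);O=np.array([520.9,43.9,0])
def carr(t,dbg=0):
    """deck ends along the line 6 mm inside the deck's far edge, slider y (mm from O)"""
    ys=np.arange(-400,300,.5)
    P=O+72*v+ys[:,None]*u+[0,0,57]
    M=R.from_euler("xyz",t["attitude"],degrees=True).as_matrix()
    c=(P-t["eye"])@M; p=c@np.array(t["camera_matrix"]).T; p=(p[:,:2]/p[:,2:]).astype(np.float32)
    im=cv2.remap(cv2.GaussianBlur(t["img"],(3,3),0),p[:,0:1],p[:,1:2],cv2.INTER_LINEAR)[:,0].astype(float)
    d=im[:,2]-im[:,0]                       # blue minus red: deck is bluish
    if dbg: print(d[::40].round(0))
    m=ys[(d>14)&(p[:,0]>3)&(p[:,0]<636)]
    return m.min(),m.max(),(m.min()+m.max())/2
def look():
    t=read_camera("top");k=sense();r=carr(t)
    p=(k["tcp_pos"]-O)
    print("t",round(k["time_s"],2),"deck",r,"tcp slider",(p@v).round(1),(p@u).round(1),"z",k["tcp_pos"][2].round(1),"F",k["contact_force"].round(2))
    return r
E
python3 - <<'E'
from h import *
carr(read_camera("top"),1);look()
E
```

```text
[-2. -2. -1.  0. -1. -1. -1. -1. -1. -2. -1. -2. -1. 11. 12. 11. 11. 11.
 11.  7.  7.  0.  1. 11. 11. 11. 10. 10. 10. 10. -1. -1. -2. -1. -1.]Traceback (most recent call last):
  File "<stdin>", line 2, in <module>
  File "h.py", line 25, in carr
    return m.min(),m.max(),(m.min()+m.max())/2
           ~~~~~^^
    return umr_minimum(a, axis, None, out, keepdims, initial, where)
ValueError: zero-size array to reduction operation minimum which has no identity
```

```bash
sed -i 's/d>14/d>4.5/' h.py; python3 -c "
from h import *
look()"
```

```text
t 2.08 deck (np.float64(-154.0), np.float64(194.5), np.float64(20.25)) tcp slider -60.7 21.4 z 233.2 F [ 0.24 -0.39 -0.66]
```

>>> servo_tool(plan=[[[0,0,-0.6,0,0,0],[0,0,-0.6,0,0,0],[0,0,-0.6,0,0,0],[0,0,-0.6,0,0,0],[0,0,-0.6,0,0,0],[0,0,-0.5,0,0,0],[0,0,0,0,0,0],[0,0,0,0,0,0]]])

```text
time_s: 2.75
tcp_pos: [458.6, 61.2, 93.0]
orientation: [-180.0, -0.1, -176.4]
contact_force: [0.5, -0.1, 0.2]
grip_width: 92.1
grip_force: 0.0
```

```bash
python3 - <<'E'
from h import *
look()
s=read_camera("side");t=read_camera("top")
cv2.imwrite("pics/s2.png",np.vstack([s["img"][100:,:,::-1][:300],t["img"][180:420,:,::-1]]))
E
```

```text
t 2.8 deck (np.float64(-154.0), np.float64(193.5), np.float64(19.75)) tcp slider -60.1 21.3 z 93.9 F [ 0.25 -0.37 -0.13]
```

View pics/s2.png

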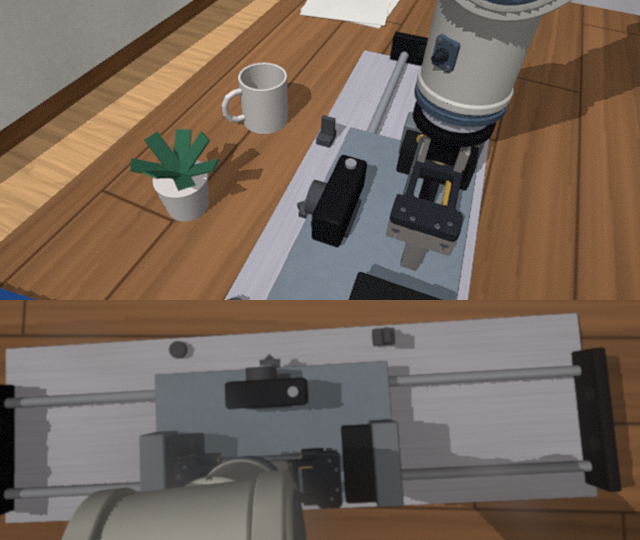

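Clear fit: the fingers are inside the well, about 37 mm from each pad, and nothing has moved. The plan is to run the tool at constant speed v, so the carriage leaves at 2v. The other pad then catches the tool, still moving at v, which stops the carriage whatever its mass.

>>> servo_tool(plan=[[[0.0066,-0.1,0,0,0,0],[0.0066,-0.1,0,0,0,0],[0.0066,-0.1,0,0,0,0],[0.0066,-0.1,0,0,0,0],[0.0066,-0.1,0,0,0,0],[0.0066,-0.1,0,0,0,0],[0.0066,-0.1,0,0,0,0],[0.0066,-0.1,0,0,0,0],[0.0066,-0.1,0,0,0,0],[0.0066,-0.1,0,0,0,0],[0.0066,-0.1,0,0,0,0],[0.0066,-0.1,0,0,0,0]]])

```text
time_s: 3.9
tcp_pos: [462.7, 11.9, 93.2]
orientation: [180.0, -0.0, -176.5]
contact_force: [0.5, -0.8, -0.7]
grip_width: 91.6
grip_force: 0.1
```

>>> servo_tool(plan=[[[0.0066,-0.1,0,0,0,0],[0.0066,-0.1,0,0,0,0],[0.0066,-0.1,0,0,0,0],[0.0066,-0.1,0,0,0,0],[0.0066,-0.1,0,0,0,0],[0.0066,-0.1,0,0,0,0],[0.0066,-0.1,0,0,0,0]]])

```text
time_s: 4.48
tcp_pos: [464.6, -16.1, 93.3]
orientation: [-180.0, 0.0, -176.5]
contact_force: [0.2, -0.6, -1.4]
grip_width: 91.9
grip_force: 0.0
```

```bash
python3 - <<'E'
from h import *
for i in range(3): look()
E
```

```text
t 4.53 deck (np.float64(-208.0), np.float64(141.0), np.float64(-33.5)) tcp slider -60.1 -56.6 z 93.3 F [ 0.47 -0.16  0.29]
t 4.58 deck (np.float64(-212.0), np.float64(136.0), np.float64(-38.0)) tcp slider -60.1 -56.3 z 93.3 F [-0.05  0.61 -0.44]
t 4.63 deck (np.float64(-216.5), np.float64(131.5), np.float64(-42.5)) tcp slider -60.1 -56.1 z 93.3 F [-0.14 -0.28  0.05]
```

>>> servo_tool(plan=[[[0.006,-0.092,0,0,0,0],[0.006,-0.092,0,0,0,0],[0.006,-0.092,0,0,0,0],[0.006,-0.092,0,0,0,0],[0.006,-0.092,0,0,0,0],[0.006,-0.092,0,0,0,0],[0.006,-0.092,0,0,0,0],[0.006,-0.092,0,0,0,0],[0.006,-0.092,0,0,0,0],[0.006,-0.092,0,0,0,0]]])

```text
time_s: 5.47
tcp_pos: [467.0, -52.9, 93.3]
orientation: [180.0, -0.0, -176.5]
contact_force: [0.2, 0.4, 0.3]
grip_width: 91.8
grip_force: 0.0
```

```bash
python3 - <<'E'
from h import *
look()
E
```

```text
t 5.52 deck (np.float64(-292.5), np.float64(56.0), np.float64(-118.25)) tcp slider -60.1 -93.5 z 93.3 F [ 0.69 -0.37  0.31]
```

>>> servo_tool(plan=[[[0.0066,-0.1,0,0,0,0],[0.0066,-0.1,0,0,0,0],[0.006,-0.092,0,0,0,0],[0.0056,-0.085,0,0,0,0],[0.0056,-0.085,0,0,0,0],[0.0056,-0.085,0,0,0,0],[0.0056,-0.085,0,0,0,0],[0.0056,-0.085,0,0,0,0],[0.0056,-0.085,0,0,0,0],[0.0056,-0.085,0,0,0,0],[0.0056,-0.085,0,0,0,0],[0.0056,-0.085,0,0,0,0]]])

```text
time_s: 6.52
tcp_pos: [469.8, -95.1, 93.3]
orientation: [-180.0, 0.0, -176.5]
contact_force: [-0.9, 0.6, 0.0]
grip_width: 91.9
grip_force: 0.0
```

```bash
python3 - <<'E'
from h import *
for i in range(3): look()
t=read_camera("top");s=read_camera("side")
cv2.imwrite("pics/s3.png",np.vstack([cv2.resize(t["img"][180:260,320:460,::-1],None,fx=4,fy=4),cv2.resize(s["img"][160:230,280:420,::-1],None,fx=4,fy=4)]))
E
```

```text
t 6.57 deck (np.float64(-338.0), np.float64(11.0), np.float64(-163.5)) tcp slider -60.1 -135.7 z 93.3 F [ 0.1  -0.63 -0.47]
t 6.62 deck (np.float64(-337.5), np.float64(11.5), np.float64(-163.0)) tcp slider -60.1 -135.5 z 93.3 F [ 0.5  -0.54  0.48]
t 6.67 deck (np.float64(-338.0), np.float64(11.0), np.float64(-163.5)) tcp slider -60.2 -135.2 z 93.3 F [ 0.1  -0.92  0.39]
```

View pics/s3.png

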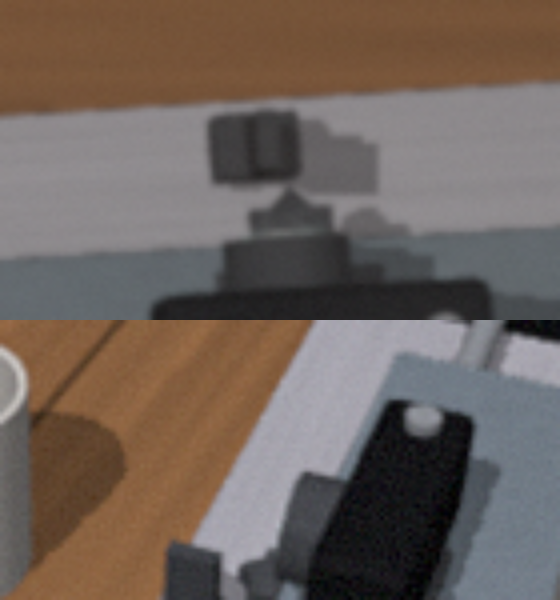

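The carriage has stopped; the nose is at about top px (392.4,227) and the clip foot spans columns 372–395. The tongue has overshot towards -y by about 7 mm, which is inside tolerance, but I'll check and nudge it gently back.

>>> servo_tool(plan=[[[-0.0027,0.04,0,0,0,0],[-0.0027,0.04,0,0,0,0],[-0.0027,0.04,0,0,0,0],[0,0,0,0,0,0]]])

```text
time_s: 7.1
tcp_pos: [469.4, -89.6, 93.3]
orientation: [180.0, -0.0, -176.5]
contact_force: [-0.2, -0.2, -0.2]
grip_width: 92.1
grip_force: 0.0
```

```bash
python3 - <<'E'
from h import *
look();look()
t=read_camera("top")
sl=lambda p:(((p-O)@v).round(1),((p-O)@u).round(1))
print("nose",sl(onz(t,(392.4,227),55)))
g=t["img"][205:232,360:405].max(2)
print(g[3:21:3].tolist()); 
print(g[21:27].tolist())
print("foot cols", [sl(onz(t,(c,216),28)) for c in (372,395)])
E
```

```text
t 7.15 deck (np.float64(-339.0), np.float64(9.5), np.float64(-164.75)) tcp slider -60.2 -129.9 z 93.3 F [0.28 0.34 0.19]
t 7.2 deck (np.float64(-339.0), np.float64(10.0), np.float64(-164.5)) tcp slider -60.2 -130.0 z 93.3 F [0.72 0.35 0.03]
nose (np.float64(99.1), np.float64(-164.5))
[[140, 143, 144, 144, 143, 145, 145, 144, 145, 144, 144, 145, 137, 128, 120, 115, 105, 101, 104, 96, 92, 91, 90, 82, 72, 70, 70, 70, 72, 76, 81, 76, 74, 86, 114, 135, 140, 140, 140, 141, 139, 141, 142, 142, 141], [142, 141, 141, 142, 140, 142, 140, 140, 140, 141, 140, 118, 81, 62, 63, 65, 66, 66, 63, 64, 59, 53, 47, 49, 55, 63, 62, 65, 62, 58, 55, 52, 55, 62, 77, 96, 101, 102, 100, 102, 108, 119, 134, 141, 142], [143, 144, 143, 142, 143, 142, 142, 141, 141, 143, 140, 121, 82, 61, 60, 64, 63, 63, 65, 64, 60, 53, 49, 52, 58, 65, 64, 65, 63, 61, 53, 49, 47, 51, 68, 88, 99, 100, 102, 100, 101, 103, 102, 107, 107], [141, 143, 142, 141, 142, 141, 142, 140, 140, 140, 138, 123, 86, 61, 62, 65, 66, 65, 66, 64, 64, 58, 47, 46, 55, 66, 63, 62, 63, 60, 56, 52, 50, 53, 64, 83, 97, 101, 101, 103, 102, 102, 100, 102, 1
[... 1117 characters left out ...]
, 140, 140, 139, 140, 140, 140, 141, 141, 141, 141, 141, 139, 140, 138, 140, 139, 140, 139, 140, 134, 119, 92, 69, 64, 63, 63, 77, 94, 113, 128, 132, 132, 135, 132, 132, 133], [141, 142, 142, 140, 140, 142, 141, 139, 139, 140, 138, 141, 138, 139, 140, 141, 138, 138, 140, 139, 139, 138, 139, 137, 139, 139, 137, 136, 123, 94, 74, 63, 64, 63, 63, 67, 75, 92, 115, 123, 127, 127, 127, 130, 135], [139, 140, 142, 142, 141, 141, 141, 141, 140, 140, 142, 139, 140, 141, 141, 139, 141, 140, 141, 140, 142, 140, 137, 131, 127, 128, 124, 121, 104, 78, 66, 68, 66, 67, 66, 66, 70, 75, 85, 92, 96, 98, 100, 111, 130]]
foot cols [(np.float64(120.6), np.float64(-138.4)), (np.float64(118.4), np.float64(-173.7))]
```

The fin's top face spans columns 384.3–389.8, so the fin is at about -156.5 and the nose at -164.8. That is 8 mm too far, so I'll nudge it gently to +y.

>>> servo_tool(plan=[[[-0.0005,0.008,0,0,0,0],[-0.0005,0.008,0,0,0,0],[-0.0005,0.008,0,0,0,0],[-0.0005,0.008,0,0,0,0],[-0.0005,0.008,0,0,0,0],[-0.0005,0.008,0,0,0,0],[-0.0005,0.008,0,0,0,0],[-0.0005,0.008,0,0,0,0],[-0.0005,0.008,0,0,0,0],[-0.0005,0.008,0,0,0,0],[-0.0005,0.008,0,0,0,0],[-0.0005,0.008,0,0,0,0]]])

```text
time_s: 8.25
tcp_pos: [469.2, -86.1, 93.3]
orientation: [-180.0, -0.0, -176.5]
contact_force: [-0.5, -0.3, 0.2]
grip_width: 91.6
grip_force: 0.0
```

```bash
python3 - <<'E'
from h import *
for i in range(4):look()
E
```

```text
t 8.3 deck (np.float64(-339.5), np.float64(9.5), np.float64(-165.0)) tcp slider -60.2 -126.3 z 93.3 F [ 0.05 -0.28 -0.58]
t 8.35 deck (np.float64(-339.5), np.float64(9.5), np.float64(-165.0)) tcp slider -60.2 -126.3 z 93.3 F [ 0.88 -0.34 -0.7 ]
t 8.4 deck (np.float64(-339.5), np.float64(9.0), np.float64(-165.25)) tcp slider -60.1 -126.3 z 93.3 F [-0.04 -0.34  0.27]
t 8.45 deck (np.float64(-339.5), np.float64(9.5), np.float64(-165.0)) tcp slider -60.1 -126.4 z 93.3 F [ 0.12 -0.29  0.35]
```

>>> servo_tool(plan=[[[-0.0005,0.008,0,0,0,0],[-0.0005,0.008,0,0,0,0],[-0.0005,0.008,0,0,0,0],[-0.0005,0.008,0,0,0,0],[-0.0005,0.008,0,0,0,0],[-0.0005,0.008,0,0,0,0],[-0.0005,0.008,0,0,0,0],[-0.0005,0.008,0,0,0,0],[-0.0005,0.008,0,0,0,0],[-0.0005,0.008,0,0,0,0],[-0.0005,0.008,0,0,0,0],[-0.0005,0.008,0,0,0,0]]])

```text
time_s: 9.45
tcp_pos: [469.0, -82.3, 93.3]
orientation: [-180.0, 0.0, -176.5]
contact_force: [-0.3, 0.0, 0.1]
grip_width: 92.3
grip_force: 0.0
```

```bash
python3 - <<'E'
from h import *
for i in range(4):look()
E
```

```text
t 9.5 deck (np.float64(-334.5), np.float64(14.5), np.float64(-160.0)) tcp slider -60.1 -122.5 z 93.3 F [-0.5  -0.03 -0.3 ]
t 9.55 deck (np.float64(-334.0), np.float64(14.5), np.float64(-159.75)) tcp slider -60.1 -122.5 z 93.3 F [ 0.22 -0.11 -0.22]
t 9.6 deck (np.float64(-333.5), np.float64(15.0), np.float64(-159.25)) tcp slider -60.1 -122.5 z 93.3 F [ 0.    0.64 -1.02]
t 9.65 deck (np.float64(-333.5), np.float64(15.0), np.float64(-159.25)) tcp slider -60.1 -122.5 z 93.3 F [-0.21  0.11 -0.23]
```

Now coasting at about 6 mm/s and fading out near the mark. I'll move the tool to mid-well, then lift out.

>>> servo_tool(plan=[[[0.01,-0.15,0,0,0,0],[0.01,-0.15,0,0,0,0],[0.01,-0.15,0,0,0,0],[0.01,-0.15,0,0,0,0],[0.01,-0.15,0,0,0,0],[0,0,0,0,0,0],[0,0,0,0,0,0],[0,0,0,0,0,0],[0,0,0,0,0,0],[0,0,0,0,0,0]]])

```text
time_s: 10.48
tcp_pos: [470.9, -112.1, 93.3]
orientation: [180.0, -0.0, -176.5]
contact_force: [-0.1, -0.1, 0.1]
grip_width: 92.0
grip_force: 0.0
```

```bash
python3 - <<'E'
from h import *
for i in range(3):look()
E
```

```text
t 10.53 deck (np.float64(-330.0), np.float64(18.5), np.float64(-155.75)) tcp slider -60.2 -152.3 z 93.3 F [-0.24  0.46  1.01]
t 10.58 deck (np.float64(-330.0), np.float64(18.5), np.float64(-155.75)) tcp slider -60.1 -152.4 z 93.3 F [-0.52 -0.01  0.27]
t 10.63 deck (np.float64(-329.5), np.float64(19.0), np.float64(-155.25)) tcp slider -60.1 -152.4 z 93.3 F [-0.05 -0.   -0.32]
```

>>> servo_tool(plan=[[[0,0,0.5,0,0,0],[0,0,0.5,0,0,0],[0,0,0.5,0,0,0],[0,0,0.5,0,0,0],[0,0,0.5,0,0,0],[0,0,0.5,0,0,0],[0,0,0.5,0,0,0],[0,0,0,0,0,0],[0,0,0,0,0,0],[0,0,0,0,0,0],[0,0,0,0,0,0],[0,0,0,0,0,0]]])

```text
time_s: 11.63
tcp_pos: [470.3, -112.1, 232.1]
orientation: [180.0, -0.1, -176.5]
contact_force: [0.1, 0.6, 0.4]
grip_width: 92.1
grip_force: 0.0
```

```bash
python3 - <<'E'
from h import *
for i in range(3):look()
E
```

```text
t 11.68 deck (np.float64(-329.5), np.float64(19.5), np.float64(-155.0)) tcp slider -60.6 -152.4 z 232.3 F [-0.43  0.03  0.04]
t 11.73 deck (np.float64(-329.0), np.float64(19.5), np.float64(-154.75)) tcp slider -60.5 -152.4 z 232.4 F [ 0.19  0.1  -1.06]
t 11.78 deck (np.float64(-329.0), np.float64(19.5), np.float64(-154.75)) tcp slider -60.4 -152.5 z 232.6 F [0.39 0.14 0.36]
```

>>> servo_tool(plan=[[[0,0,0,0,0,0],[0,0,0,0,0,0],[0,0,0,0,0,0],[0,0,0,0,0,0],[0,0,0,0,0,0],[0,0,0,0,0,0],[0,0,0,0,0,0],[0,0,0,0,0,0],[0,0,0,0,0,0],[0,0,0,0,0,0],[0,0,0,0,0,0],[0,0,0,0,0,0]]])

```text
time_s: 12.78
tcp_pos: [471.0, -112.3, 233.3]
orientation: [180.0, -0.0, -176.5]
contact_force: [-0.0, 0.8, -0.3]
grip_width: 91.8
grip_force: 0.0
```

>>> servo_tool(plan=[[[0,0,0,0,0,0],[0,0,0,0,0,0],[0,0,0,0,0,0],[0,0,0,0,0,0],[0,0,0,0,0,0],[0,0,0,0,0,0],[0,0,0,0,0,0],[0,0,0,0,0,0],[0,0,0,0,0,0],[0,0,0,0,0,0],[0,0,0,0,0,0],[0,0,0,0,0,0]]])

```text
time_s: 13.78
tcp_pos: [471.0, -112.3, 233.3]
orientation: [-180.0, -0.0, -176.5]
contact_force: [0.0, -1.0, -0.8]
grip_width: 91.8
grip_force: 0.0
```

>>> servo_tool(plan=[[[0,0,0,0,0,0],[0,0,0,0,0,0],[0,0,0,0,0,0],[0,0,0,0,0,0],[0,0,0,0,0,0],[0,0,0,0,0,0],[0,0,0,0,0,0],[0,0,0,0,0,0],[0,0,0,0,0,0],[0,0,0,0,0,0],[0,0,0,0,0,0],[0,0,0,0,0,0]]])

```text
time_s: 14.78
tcp_pos: [471.0, -112.3, 233.3]
orientation: [180.0, 0.0, -176.5]
contact_force: [-0.2, -0.3, 0.5]
grip_width: 91.8
grip_force: 0.0
```

```bash
python3 - <<'E'
from h import *
for i in range(2):look()
t=read_camera("top");s=read_camera("side")
cv2.imwrite("pics/s4.png",np.vstack([cv2.resize(t["img"][180:260,320:460,::-1],None,fx=4,fy=4),cv2.resize(s["img"][190:260,280:420,::-1],None,fx=4,fy=4)]))
E
```

```text
t 14.83 deck (np.float64(-329.0), np.float64(19.5), np.float64(-154.75)) tcp slider -60.1 -152.6 z 233.3 F [ 0.25  0.26 -0.69]
t 14.88 deck (np.float64(-329.0), np.float64(19.5), np.float64(-154.75)) tcp slider -60.1 -152.6 z 233.3 F [0.13 0.56 0.09]
```

View pics/s4.png

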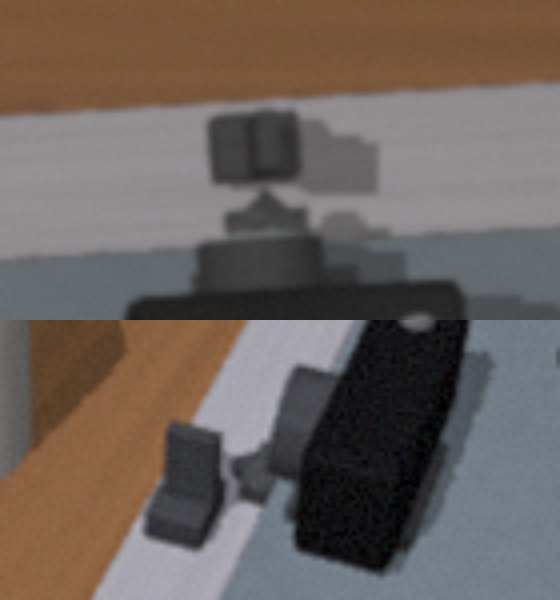

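The nose is at top px (386,228), level with the fin top centre at column 387, and the carriage has stood still for more than 3 s with the arm clear.

```bash
python3 -c "
from bench import job_done
print(job_done())"
```

```text
the job is handed in; nothing more can be done
None
```

The carriage is parked about 2 mm from the index fin by camera measurement. It had stood still and untouched for over 3 s when I handed the job in at about 15 s; no verdict came back.

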